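# Point-and-check before starting the spindle moulder

### The job

Do the pointing check before the spindle moulder is started: with the fingertips pointing down, point at the cutter from just above it (a few centimetres) and hold there for two seconds, then point in the same way at the hub of the larger of the two handwheels for two seconds, touching neither. Then push the longer of the two levers over, away from the robot, as far as it goes, and draw back clear. Leave the smaller handwheel, the shorter lever and everything loose on the bench untouched; nothing is to be picked up.

Things in the scene. Friction and masses are not known exactly. Their poses are not given: they have to be found in the camera images.
- moulder: Spindle moulder let into the bench: grey iron plate 240 (x) x 220 (y) x 15 mm; at its centre the steel cutter block, 60 mm diameter (66 over the knives), top 45 mm above the plate; on the far (+x) side two fence pieces up to 55 mm above the bench and 45 mm each side of the centre line. Bolted down. Origin: centre of the plate's underside, at bench height, z up.
- cutter_top (a point): The point to point at: middle of the cutter block's top, 60 mm above the bench.
- large_wheel_base: Cast-iron larger handwheel on a brass-coloured round pedestal; wheel axis vertical. Rim diameter 112 mm over all, rim top and hub top about 70 mm above the bench. Origin: on the axis, at bench height, z up. Bolted down (its place on the bench varies).
- large_wheel_hub (a point): The point to point at: the larger handwheel's hub, on its axis, 70 mm above the bench.
- small_wheel_base: Cast-iron smaller handwheel on a brass-coloured round pedestal; wheel axis vertical. Rim diameter 80 mm over all, rim top and hub top about 70 mm above the bench. Origin: on the axis, at bench height, z up. Bolted down (its place on the bench varies). To be left alone.
- long_lever_base: Block (70 x 50 x 25 mm, grey) of the longer lever: a steel rod 10 mm thick with a black ball (26 mm) whose centre is 100 mm from the pivot. Origin: centre of the underside; the pivot is 22 mm above it, its axis along y. The ball swings in the block's x-z plane; +x points away from the robot (within 0.3 rad). Bolted down (its place on the bench varies).
- long_lever_tip (a point): Centre of the longer lever's ball. It leans towards the robot at first (about 30 to 39 mm to -x of the pivot, 114 mm above the bench) and 39 mm to +x when fully over.
- long_lever (a joint): Angle of the longer lever (rad): 0 leaning 0.4 rad from upright towards the robot, 0.8 fully over, leaning 0.4 rad away from it, at a stop. Starts at 0 to 0.1. Plain friction (about 0.06 N m, under 1 N at the ball); it stays where it is left. The ball travels on an arc, rising 8 mm to the middle, so it rubs on what pushes it.
- short_lever_base: Block (70 x 50 x 25 mm, grey) of the shorter lever: a steel rod 10 mm thick with a black ball (26 mm) whose centre is 55 mm from the pivot. Origin: centre of the underside; the pivot is 22 mm above it, its axis along y. The ball swings in the block's x-z plane; +x points away from the robot (within 0.3 rad). Bolted down (its place on the bench varies). To be left alone.
- short_lever_tip (a point): Centre of the shorter lever's ball; it may lean either way, at most 77 mm above the bench.
- offcut_stick: Loose wooden offcut 25 x 130 x 20 mm lying on the near (-x) edge of the moulder's plate, 92 mm from the cutter's axis. Origin: centre of its underside.
- offcut_board: Loose wooden offcut 40 x 90 x 18 mm beyond the moulder, to the right. Origin: centre of its underside.
- offcut_block: Loose wooden block 50 x 45 x 35 mm beyond the moulder, to the left. Origin: centre of its underside.
- steel_cup: Loose steel mug, 74 mm diameter, 85 mm high, beyond the moulder. Origin: centre of its underside.
- water_bottle: Loose clear bottle, 72 mm diameter, 200 mm high, standing beyond the moulder. Origin: centre of its underside.
- wrench: Loose wrench lying at the right. Origin: under its middle.
- hammer: Loose hammer lying at the left. Origin: under its middle.
- guide_roller: Loose steel roller, a ring of 56 mm diameter, 25 mm high, at the right. Origin: centre of its underside.

How it is judged (in metres and radians):
On the way, in this order (a step that is already met when the one before it is completed fails the run):
1. the tool points down at the cutter from just above it, for a good second (horizontal distance between the grasp point and cutter_top below 0.03 m and z of the grasp point in the frame of cutter_top between 0.015 and 0.1 m and angle between the grasp point's own z axis and vertical above 2.3 rad), for 1.2 s.
2. then the tool points down at the larger handwheel's hub from just above it, for a good second (horizontal distance between the grasp point and large_wheel_hub below 0.03 m and z of the grasp point in the frame of large_wheel_hub between 0.015 and 0.1 m and angle between the grasp point's own z axis and vertical above 2.3 rad), for 1.2 s.
3. then the longer lever is pushed fully over (value of joint long_lever above 0.72 rad), for 0.2 s.
At the end, for the whole second after the job is handed in: the longer lever stands at its far stop (joint above 0.72 rad), the shorter lever within 10 mm and all loose things within 20 mm of where they were (value of joint long_lever above 0.72 rad and distance of short_lever_tip from where it was at the start of the episode below 0.01 m and distance of each of offcut_stick, offcut_board, offcut_block, steel_cup, water_bottle, wrench, hammer, guide_roller from where it was at the start of the episode below 0.02 m); the robot touches nothing.
It fails at once if the moulder (cutter, plate, fence) is touched (contact force between any of the fingers, the arm and moulder above 0.5 N).
It fails at once if a handwheel is touched (contact force between any of the fingers, the arm and large_wheel_base above 0.5 N or contact force between any of the fingers, the arm and small_wheel_base above 0.5 N).
It fails at once if the shorter lever is touched or moved (contact force between any of the fingers, the arm and short_lever_base above 0.5 N or distance of short_lever_tip from where it was at the start of the episode above 0.01 m).
It fails at once if a loose thing is touched (contact force between any of the fingers, the arm and offcut_stick above 0.5 N or contact force between any of the fingers, the arm and offcut_board above 0.5 N or contact force between any of the fingers, the arm and offcut_block above 0.5 N or contact force between any of the fingers, the arm and steel_cup above 0.5 N or contact force between any of the fingers, the arm and water_bottle above 0.5 N or contact force between any of the fingers, the arm and wrench above 0.5 N or contact force between any of the fingers, the arm and hammer above 0.5 N or contact force between any of the fingers, the arm and guide_roller above 0.5 N).
It fails at once if a loose thing is shifted or lifted more than 20 mm (distance of any of offcut_stick, offcut_board, offcut_block, steel_cup, water_bottle, wrench, hammer, guide_roller from where it was at the start of the episode above 0.02 m).
It also fails if it takes over 61 s, if anything falls off the work surface, if the arm or the gripper's body presses on something with over 40 N, if the wrist force passes 120 N, or if a joint passes its speed limit or range.

### The arm

A 6-joint arm with a two-finger parallel gripper is mounted at the origin on the work surface. World frame = base frame: x ahead of the robot, y to its left, z up, the work surface at z = 0. Lengths are in mm, angles in rad, forces in N, time in s.
With the tool pointing down it reaches from about 275 to 1000 mm from the base axis. Payload 8.4 kg.
Tool frame: the origin (TCP) lies between the finger pads, 19 mm behind the fingertips; this is the grasp point; z points along the fingers, y is the line along which they close (so a half turn about z gives the same grasp; the last joint's range is limited). The gripper opens to 85 mm and grips with 20 to 120 N. Pads are 22 mm wide; open, the fingers measure 114 mm over their backs; the gripper's body (76 mm by 85 mm) begins 54 mm behind the grasp point. The pads swing forward as they close: fully open they stand 13 mm farther back than shut.
Start: joints at [1.168, 0.353, 1.633, -0, 1.155, -0.002], TCP at [243.846, 575.471, 249.981] pointing down, gripper open.
Joint ranges: [-2.63, 2.63], [-0.92, 2.1], [0.06, 2.66], [-1.3, 4.44], [0, 2.69], [-3.02, 3.02]. Speed limits (rad/s): [2.22, 2.22, 2.79, 3.14, 3.14, 3.14].

### API

Orientations are given as [roll, pitch, yaw] about the fixed x, y, z axes, in that order (R = Rz(yaw) Ry(pitch) Rx(roll)).
In Python, from rig import telemetry, imaging, r gives the robot as it stands. The module is installed in compiled form; this text tells all that it offers.
- The arm moves only by the tool step_arm, never from a script. Its argument "moves" is a list of rows, each a list of 3 entries, a list of its own where there are three numbers: the turn, a rotation vector about the tool's x, y, z scaled (see below), then the shift along the tool's x, y, z scaled (see below), then the opening, from -1 (shut) to 1 (fully open). A call has 1 to 8 rows; each row is the pose to reach, as a shift and turn from the pose commanded when the call began, along the tool's axes at that moment; what a row does not reach only later rows make up. The controller multiplies each number of a shift by 200 mm and each number of a turn by 45 degrees. A row lasts 1/10 s, in which the tool goes at most 50 mm and 8.59 degrees, less where a joint would pass 70% of its speed; a pose out of reach is approached as far as the arm can. A call with a number of a shift or a turn outside -1 to 1 is refused whole. A call with a gripper value outside its range is refused whole. The fingers move at their own pace and stop on an object; "squeeze" is the grip in N (left out, the last holds). Time passes only in rows, so rows that repeat a pose let the fingers close. It gives the time, the measured TCP pose, the force, the opening and the grip force at its end, in the units of the state.
- telemetry.sense(): the state, without advancing time (a new reading comes with each control period).
- imaging.grab_frame(name): name is "side" or "top"; returns the picture (480x640x3 uint8, red, green, blue); there is no depth.
- imaging.calibration(name): a dict with "fx", "fy", "cx", "cy" (pixels), "dist_coeffs" ([k1, k2, p1, p2, k3] as OpenCV has them; the pictures are not rectified), "cam_to_world" (4x4, takes a point from camera to world coordinates). Camera axes: x right, y up, looking along -z (the intrinsics and any distortion apply to the point x, -y, -z); pixel columns grow to the right and rows downward; lengths in mm; the calibration is good to about 2 mm. A picture is of the moment at which its call begins. calibration takes no time and is no camera call.
- r.sign_off(): hands the job in; it is judged then, once.
Trained networks look in the newest picture that a camera, given by its name, has taken for a name from the list of things; names that differ only in an ending like _2 or _b are one class to them, and where a whole thing is asked for, a point or a joint stands for the part that bears it (a point fixed in the world has none). Each returns a list of dicts, best first, with "conf" (0 to 1); they miss things now and then, are a little off and sometimes report something else, mostly with a low value. They report only what shows in the picture. A call takes as long as a camera call.
- imaging.recognise(camera, name): "extent" ([left, top, width, height] in pixels, round what is visible of it).
- imaging.mark_of(camera, name): "xy" ([column, row] in pixels: a listed point, or the origin of a listed thing).
The state is a dict: "clock": time; "qpos": joint angles; "qvel": joint speeds; "joint_efforts": joint torques, N m; "eef_pos": TCP position; "tcp_rot": TCP orientation; "contact_force": force on the tool from outside, world axes, zero at the start; "wrist_torque": the same for the moment, N m; "opening": opening from 0.0 (shut) to 1.0 (fully open); "grasp_force": force on a finger pad.
Only numpy, scipy, OpenCV 4.12 (cv2) and the standard library are available. Lean on these libraries where they do the work, as an engineer would, in place of code of your own. Each camera call takes 0.05 s, during which the arm holds its last target. There are 200 camera calls.

## Working session

There is one attempt and no reset: what is moved stays moved. The work goes in short steps, Python scripts to look and compute and a tool call to move; the robot and the scene stay as the last step left them, time stands still between calls to the robot, and variables do not carry over. Pictures are saved under pics/ and viewed, at most 10 in all, crops included, and the job is handed in when it is done.

Besides the shell and the picture viewer there is one more tool, called after "Call:" by a JSON object that holds its "name" and its "arguments", one argument or row to a line. step_arm: Moves the arm, as the interface text tells. Its arguments: {"type":"object","properties":{"moves":{"type":"array"},"squeeze":{"type":"number"}},"required":["moves"]}

```bash
mkdir -p pics; cat > h.py <<'E'
import numpy as np, cv2
from rig import telemetry, imaging, r
def ray(cam,px):
    c=imaging.calibration(cam);K=np.array([[c['fx'],0,c['cx']],[0,c['fy'],c['cy']],[0,0,1.]])
    u=cv2.undistortPoints(np.array([[px]],float),K,np.array(c['dist_coeffs'],float))[0,0]
    T=np.array(c['cam_to_world']);return T[:3,3],T[:3,:3]@np.array([u[0],-u[1],-1])
def atz(cam,px,z):
    o,d=ray(cam,px);return o+d*(z-o[2])/d[2]
def tri(p,q):
    o1,d1=ray(*p);o2,d2=ray(*q)
    s=np.linalg.lstsq(np.c_[d1,-d2],o2-o1,rcond=None)[0]
    a=o1+s[0]*d1;b=o2+s[1]*d2;return (a+b)/2,np.linalg.norm(a-b)
E
python3 - <<'E'
from h import *
np.set_printoptions(precision=1,suppress=True)
for c in('top','side'):
    cv2.imwrite(f'pics/{c}1.png',imaging.grab_frame(c)[:,:,::-1])
names={'cutter_top':60,'large_wheel_hub':70,'small_wheel_base':0,'long_lever_base':0,'long_lever_tip':114,'short_lever_base':0,'short_lever_tip':75,'water_bottle':0,'steel_cup':0}
for n,z in names.items():
    m={}
    for c in('top','side'):
        for d in imaging.mark_of(c,n)[:2]:
            print(n,c,np.round(d['xy']),round(d['conf'],2),atz(c,d['xy'],z)); m.setdefault(c,d['xy'])
    if len(m)==2: print('   tri',*tri(('top',m['top']),('side',m['side'])))
print(telemetry.sense())
E
```

```text
cutter_top top [301. 250.] 0.73 [549.7  22.1  60. ]
cutter_top side [316. 255.] 0.84 [551.1  35.5  60. ]
   tri [548.9  22.1  68.4] 0.1720985794130848
large_wheel_hub top [415. 288.] 0.71 [ 444.8 -263.1   70. ]
large_wheel_hub top [178. 286.] 0.56 [464.3 332.8  70. ]
large_wheel_hub side [265. 193.] 0.67 [473.2 342.5  70. ]
   tri [ 436.4 -200.3  332.4] 3.7902254857981035
small_wheel_base top [208. 222.] 0.92 [638.2 270.9   0. ]
small_wheel_base top [389. 178.] 0.55 [ 749.3 -225.3    0. ]
small_wheel_base side [342. 225.] 0.75 [656.  258.4   0. ]
small_wheel_base side [268. 336.] 0.45 [ 422.5 -141.2    0. ]
   tri [649.3 271.6  -8.2] 19.132193221549752
long_lever_base top [414. 289.] 0.61 [ 445.3 -277.     0. ]
long_lever_base top [461. 219.] 0.39 [ 633.2 -418.8    0. ]
long_lever_base side [291. 385.] 0.65 [ 448.4 -281.3    0. ]
   tri [ 447.1 -277.9   -3.2] 3.3263427540674204
long_lever_tip top [425. 304.] 0.42 [ 404.9 -276.6  114. ]
long_lever_tip side [268. 339.] 0.87 [ 415.  -286.6  114. ]
   tri [ 410.1 -278.6  107.6] 10.652745487231984
short_lever_base top [397. 214.] 0.89 [ 6
[... 593 characters left out ...]
_bottle side [383. 232.] 0.2 [748.8 203.4   0. ]
   tri [ 602.5 -336.3  256.7] 35.30999676824653
steel_cup top [344. 181.] 0.79 [745.  -98.8   0. ]
steel_cup side [423. 304.] 0.92 [ 747.3 -103.1    0. ]
steel_cup side [422. 425.] 0.58 [ 642.5 -416.2    0. ]
   tri [747.3 -99.3  -3.1] 2.9476983856147405
{'clock': 1.0, 'qpos': array([ 1.2,  0.4,  1.6,  0. ,  1.2, -0. ]), 'qvel': array([-0.,  0., -0.,  0., -0., -0.]), 'joint_efforts': array([ -0. , -60.5, -34.2,  -0. ,   0. ,  -0. ]), 'eef_pos': array([243.9, 575.5, 250. ]), 'tcp_rot': array([ 3.1, -0. ,  2.7]), 'contact_force': array([-0.7, -0.4, -0.2]), 'wrist_torque': array([ 0.,  0., -0.]), 'grasp_force': 0.0, 'opening': 1.0015380357002783}
```

View pics/top1.png

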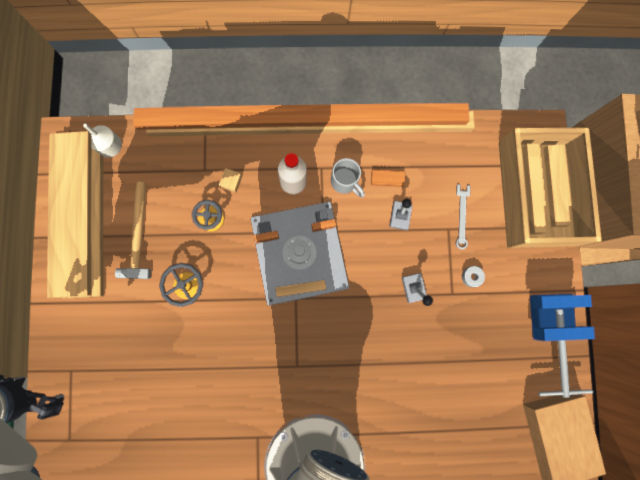

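View pics/side1.png

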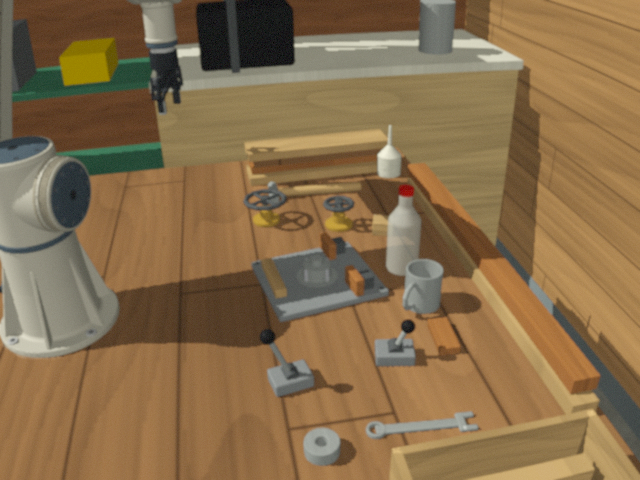

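Top view: cutter (300,251), large wheel left at (181,285), small wheel (208,215), long lever base (414,289) with ball (427,300), short lever base (401,215) with ball (406,203). Side view: large hub about (266,196), long ball (267,337), cutter (317,262).

```bash
python3 - <<'E'
from h import *
np.set_printoptions(precision=1,suppress=True)
for n,a,b,z in(('cutter',(300.5,250.5),(316,258),60),('hubL',(181,285),(266,196),70),('ballL',(427,300),(267,337),114),('baseL',(414,289),(291,385),0)):
    print(n,atz('top',a,z),atz('side',b,z),*tri(('top',a),('side',b)))
t=cv2.imread('pics/top1.png');s=cv2.imread('pics/side1.png')
f=lambda im,x,y,w,h:cv2.resize(im[y:y+h,x:x+w],(400,300),interpolation=cv2.INTER_CUBIC)
cv2.imwrite('pics/crop1.png',np.vstack([np.hstack([f(t,140,255,80,60),f(t,385,260,80,60)]),np.hstack([f(s,230,175,80,60),f(s,240,325,80,60)])]))
from scipy.spatial.transform import Rotation as R
q=telemetry.sense();print(R.from_euler('xyz',q['tcp_rot']).as_matrix())
E
```

```text
cutter [548.2  23.4  60. ] [548.1  24.6  60. ] [548.   23.4  60.8] 0.20072004725786036
hubL [466.4 324.3  70. ] [473.1 326.6  70. ] [469.6 323.8  71.3] 6.558480949270145
ballL [ 414.6 -281.3  114. ] [ 414.  -281.5  114. ] [ 414.3 -281.4  113.9] 0.6702962795713201
baseL [ 444.8 -277.8    0. ] [ 448.1 -281.2    0. ] [ 446.6 -278.5   -2.6] 3.486165087846293
[[-0.9  0.4 -0. ]
 [ 0.4  0.9  0. ]
 [ 0.   0.  -1. ]]
```

View pics/crop1.png

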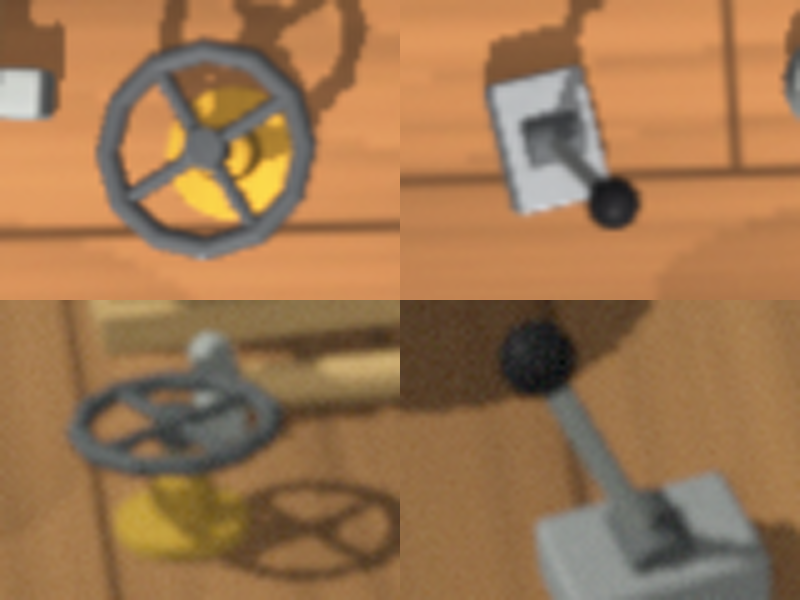

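Crop: large hub at top (181,284.6), side (265,200), so about (467,324). The ball is at (413,-282), and the block is yawed about +0.25 rad. I'll travel at z = 250 with the gripper shut, turning to yaw about 0.23.

Call:
{"name": "step_arm", "arguments": {
  "moves": [
    [[0, 0, 0.8], [-0.62, -0.486, 0], -1],
    [[0, 0, 0.8], [-0.62, -0.486, 0], -1],
    [[0, 0, 0.8], [-0.62, -0.486, 0], -1],
    [[0, 0, 0.8], [-0.62, -0.486, 0], -1],
    [[0, 0, 0.8], [-0.62, -0.486, 0], -1],
    [[0, 0, 0.8], [-0.62, -0.486, 0], -1]
  ]
}}

```text
clock: 1.6
eef_pos: [320.2, 438.1, 250.2]
tcp_rot: [3.141, -0.001, 2.115]
contact_force: [0.0, 0.1, 0.6]
opening: 0.005
grasp_force: 0.0
```

```bash
cat >> h.py <<'E'
from scipy.spatial.transform import Rotation as R
def to(p,yaw=None):
    q=telemetry.sense();M=R.from_euler('xyz',q['tcp_rot'])
    print('at',np.round(q['eef_pos'],1),'rot',np.round(q['tcp_rot'],3),'q6',round(q['qpos'][5],2),'F',np.round(q['contact_force'],1),'t',round(q['clock'],2),'op',round(q['opening'],2))
    print('shift',np.round(M.inv().apply(np.array(p)-q['eef_pos'])/200,3))
    if yaw is not None: print('turn',np.round((M.inv()*R.from_euler('xyz',[np.pi,0,yaw])).as_rotvec()/(np.pi/4),3))
E
python3 - <<'E'
from h import *
to([548,23,250],0.23)
# block corners of long lever in top view, z=25
for p in((385+87/5,260+88/5),(385+120/5,260+213/5),(385+180/5,260+67/5)): print(atz('top',p,25))
print(atz('top',(181,284.6),70),tri(('top',(181,284.6)),('side',(265.4,200))),tri(('top',(427.4,300.6)),('side',(267.4,336.4))))
E
```

```text
at [320.2 438.1 250.2] rot [ 3.141e+00 -1.000e-03  2.115e+00] q6 0.39 F [0.  0.1 0.6] t 1.6 op 0.0
shift [-2.365 -0.099 -0.   ]
turn [-0.0e+00 -1.0e-03  2.4e+00]
[ 474.76284697 -242.57002289   25.        ]
[ 409.14577483 -256.90439723   25.        ]
[ 484.59993605 -292.55985706   25.        ]
[467.40819237 324.34070521  70.        ] (array([469.41010723, 327.17247015,  58.59562306]), np.float64(3.0021392823772635)) (array([ 413.91765619, -281.89836026,  115.48296296]), np.float64(1.5059626277759464))
```

Call:
{"name": "step_arm", "arguments": {
  "moves": [
    [[0, 0, 0.81], [-0.79, -0.033, 0], -1],
    [[0, 0, 0.81], [-0.79, -0.033, 0], -1],
    [[0, 0, 0.81], [-0.79, -0.033, 0], -1],
    [[0, 0, 0.81], [-0.79, -0.033, 0], -1],
    [[0, 0, 0.81], [-0.79, -0.033, 0], -1],
    [[0, 0, 0.81], [-0.79, -0.033, 0], -1]
  ]
}}

```text
clock: 2.2
eef_pos: [396.1, 299.6, 250.0]
tcp_rot: [3.142, -0.0, 1.479]
contact_force: [-0.5, 0.2, -0.9]
opening: 0.0
grasp_force: 0.0
```

Call:
{"name": "step_arm", "arguments": {
  "moves": [
    [[0, 0, 0.81], [-0.654, 0.441, 0], -1],
    [[0, 0, 0.81], [-0.654, 0.441, 0], -1],
    [[0, 0, 0.81], [-0.654, 0.441, 0], -1],
    [[0, 0, 0.81], [-0.654, 0.441, 0], -1],
    [[0, 0, 0.81], [-0.654, 0.441, 0], -1],
    [[0, 0, 0.81], [-0.654, 0.441, 0], -1]
  ]
}}

```text
clock: 2.8
eef_pos: [471.7, 160.9, 249.9]
tcp_rot: [-3.141, -0.0, 0.844]
contact_force: [-0.1, 0.0, -0.5]
opening: -0.003
grasp_force: 0.0
```

Call:
{"name": "step_arm", "arguments": {
  "moves": [
    [[0, 0, 0.81], [-0.264, 0.744, 0], -1],
    [[0, 0, 0.81], [-0.264, 0.744, 0], -1],
    [[0, 0, 0.81], [-0.264, 0.744, 0], -1],
    [[0, 0, 0.81], [-0.264, 0.744, 0], -1],
    [[0, 0, 0.81], [-0.264, 0.744, 0], -1],
    [[0, 0, 0.81], [-0.264, 0.744, 0], -1]
  ]
}}

```text
clock: 3.4
eef_pos: [547.2, 22.4, 249.8]
tcp_rot: [-3.141, 0.0, 0.208]
contact_force: [-0.3, -0.7, 0.2]
opening: 0.004
grasp_force: 0.0
```

```bash
python3 -c "
from h import *
to([548,23.5,120],0.2)"
```

```text
at [547.2  22.4 249.8] rot [-3.141  0.     0.208] q6 1.4 F [-0.3 -0.7  0.2] t 3.4 op 0.0
shift [ 0.005 -0.005  0.649]
turn [-0.    0.    0.01]
```

Call:
{"name": "step_arm", "arguments": {
  "moves": [
    [[0, 0, 0], [0, 0, 0.15], -1],
    [[0, 0, 0], [0, 0, 0.3], -1],
    [[0, 0, 0], [0, 0, 0.45], -1],
    [[0, 0, 0], [0, 0, 0.55], -1],
    [[0, 0, 0], [0, 0, 0.62], -1],
    [[0, 0, 0], [0, 0, 0.64], -1],
    [[0, 0, 0], [0, 0, 0.64], -1],
    [[0, 0, 0], [0, 0, 0.64], -1]
  ]
}}

```text
clock: 4.2
eef_pos: [547.7, 21.9, 122.9]
tcp_rot: [3.141, -0.001, 0.205]
contact_force: [-0.8, 0.5, 0.2]
opening: -0.001
grasp_force: 0.0
```

Call:
{"name": "step_arm", "arguments": {
  "moves": [
    [[0, 0, 0], [0, 0, 0], -1],
    [[0, 0, 0], [0, 0, 0], -1],
    [[0, 0, 0], [0, 0, 0], -1],
    [[0, 0, 0], [0, 0, 0], -1],
    [[0, 0, 0], [0, 0, 0], -1],
    [[0, 0, 0], [0, 0, 0], -1],
    [[0, 0, 0], [0, 0, 0], -1],
    [[0, 0, 0], [0, 0, 0], -1]
  ]
}}

```text
clock: 5.0
eef_pos: [546.9, 21.6, 122.0]
tcp_rot: [-3.142, 0.0, 0.204]
contact_force: [0.2, 1.1, 0.2]
opening: 0.001
grasp_force: 0.0
```

```bash
python3 - <<'E'
from h import *
to([548,23.5,120],0.2)
t=imaging.grab_frame('top');s=imaging.grab_frame('side')
cv2.imwrite('pics/point1.png',cv2.resize(np.hstack([t[150:400,160:480],s[100:350,200:520]]),(800,312))[:,:,::-1])
E
```

```text
at [546.9  21.6 122. ] rot [-3.142  0.     0.204] q6 1.4 F [0.2 1.1 0.2] t 5.0 op 0.0
shift [ 0.007 -0.008  0.01 ]
turn [-0.     0.     0.005]
```

View pics/point1.png

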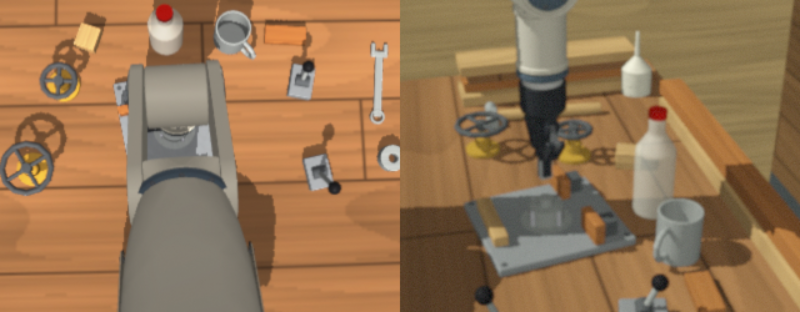

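Call:
{"name": "step_arm", "arguments": {
  "moves": [
    [[0, 0, 0], [0, 0, 0], -1],
    [[0, 0, 0], [0, 0, 0], -1],
    [[0, 0, 0], [0, 0, 0], -1],
    [[0, 0, 0], [0, 0, 0], -1],
    [[0, 0, 0], [0, 0, 0], -1],
    [[0, 0, 0], [0, 0, 0], -1],
    [[0, 0, 0], [0, 0, 0], -1],
    [[0, 0, 0], [0, 0, 0], -1]
  ]
}}

```text
clock: 5.9
eef_pos: [547.0, 21.7, 122.0]
tcp_rot: [-3.142, -0.0, 0.204]
contact_force: [0.2, -0.2, 0.3]
opening: -0.001
grasp_force: 0.0
```

Call:
{"name": "step_arm", "arguments": {
  "moves": [
    [[0, 0, 0], [0, 0, 0], -1],
    [[0, 0, 0], [0, 0, 0], -1],
    [[0, 0, 0], [0, 0, 0], -1],
    [[0, 0, 0], [0, 0, 0], -1],
    [[0, 0, 0], [0, 0, 0], -1],
    [[0, 0, 0], [0, 0, 0], -1],
    [[0, 0, 0], [0, 0, 0], -1],
    [[0, 0, 0], [0, 0, 0], -1]
  ]
}}

```text
clock: 6.7
eef_pos: [547.0, 21.7, 122.0]
tcp_rot: [3.142, -0.0, 0.204]
contact_force: [-0.3, 0.2, -0.5]
opening: 0.0
grasp_force: 0.0
```

The crop shows the closed fingertips (side crop about (546,175)) a few cm directly above the cutter (545,215), touching nothing. The hold has lasted 2.4 s, so I'll raise and go to the large wheel.

Call:
{"name": "step_arm", "arguments": {
  "moves": [
    [[0, 0, 0], [0, 0, -0.2], -1],
    [[0, 0, 0], [0, 0, -0.4], -1],
    [[0, 0, 0], [0, 0, -0.6], -1],
    [[0, 0, 0], [0, 0, -0.6], -1],
    [[0, 0, 0], [0, 0, -0.6], -1]
  ]
}}

```text
clock: 7.2
eef_pos: [547.4, 21.7, 242.9]
tcp_rot: [3.141, -0.002, 0.204]
contact_force: [0.0, 0.2, -0.1]
opening: -0.004
grasp_force: 0.0
```

Call:
{"name": "step_arm", "arguments": {
  "moves": [
    [[0, 0, 0], [-0.01, -0.2, 0], -1],
    [[0, 0, 0], [-0.02, -0.4, 0], -1],
    [[0, 0, 0], [-0.03, -0.6, 0], -1],
    [[0, 0, 0], [-0.04, -0.78, 0], -1],
    [[0, 0, 0], [-0.04, -0.78, 0], -1],
    [[0, 0, 0], [-0.04, -0.78, 0], -1]
  ]
}}

```text
clock: 7.8
eef_pos: [506.6, 173.1, 240.5]
tcp_rot: [3.141, 0.002, 0.206]
contact_force: [-0.6, -0.9, -1.3]
opening: 0.001
grasp_force: 0.0
```

Call:
{"name": "step_arm", "arguments": {
  "moves": [
    [[0, 0, 0], [-0.01, -0.2, 0], -1],
    [[0, 0, 0], [-0.02, -0.4, 0], -1],
    [[0, 0, 0], [-0.03, -0.6, 0], -1],
    [[0, 0, 0], [-0.04, -0.78, 0], -1],
    [[0, 0, 0], [-0.04, -0.78, 0], -1],
    [[0, 0, 0], [-0.04, -0.78, 0], -1]
  ]
}}

```text
clock: 8.4
eef_pos: [468.1, 323.2, 241.1]
tcp_rot: [3.14, 0.001, 0.205]
contact_force: [-0.4, -0.2, 0.0]
opening: 0.002
grasp_force: 0.0
```

```bash
python3 -c "
from h import *
to([468,325,130],0.2)"
```

```text
at [468.1 323.2 241.1] rot [3.14e+00 1.00e-03 2.05e-01] q6 1.97 F [-0.4 -0.2  0. ] t 8.4 op 0.0
shift [ 0.002 -0.01   0.555]
turn [0.002 0.002 0.006]
```

Call:
{"name": "step_arm", "arguments": {
  "moves": [
    [[0, 0, 0], [0, 0, 0.15], -1],
    [[0, 0, 0], [0, 0, 0.3], -1],
    [[0, 0, 0], [0, 0, 0.4], -1],
    [[0, 0, 0], [0, 0, 0.5], -1],
    [[0, 0, 0], [0, 0, 0.55], -1],
    [[0, 0, 0], [0, 0, 0.55], -1],
    [[0, 0, 0], [0, 0, 0.55], -1],
    [[0, 0, 0], [0, 0, 0.55], -1]
  ]
}}

```text
clock: 9.2
eef_pos: [468.9, 324.0, 133.1]
tcp_rot: [-3.141, -0.002, 0.204]
contact_force: [0.3, 0.1, -0.8]
opening: -0.003
grasp_force: 0.0
```

Call:
{"name": "step_arm", "arguments": {
  "moves": [
    [[0, 0, 0], [0, 0, 0], -1],
    [[0, 0, 0], [0, 0, 0], -1],
    [[0, 0, 0], [0, 0, 0], -1],
    [[0, 0, 0], [0, 0, 0], -1],
    [[0, 0, 0], [0, 0, 0], -1],
    [[0, 0, 0], [0, 0, 0], -1],
    [[0, 0, 0], [0, 0, 0], -1],
    [[0, 0, 0], [0, 0, 0], -1]
  ]
}}

```text
clock: 10.0
eef_pos: [468.1, 323.9, 132.0]
tcp_rot: [3.142, 0.0, 0.204]
contact_force: [0.0, -0.6, 0.5]
opening: -0.006
grasp_force: 0.0
```

```bash
python3 - <<'E'
from h import *
to([468,325,130],0.2)
t=imaging.grab_frame('top');s=imaging.grab_frame('side')
cv2.imwrite('pics/point2.png',cv2.resize(np.hstack([t[180:380,100:360],s[100:300,180:440]]),(800,308))[:,:,::-1])
E
```

```text
at [468.1 323.9 132. ] rot [3.142 0.    0.204] q6 1.97 F [ 0.  -0.6  0.5] t 10.0 op -0.01
shift [ 0.001 -0.005  0.01 ]
turn [0.    0.    0.005]
```

View pics/point2.png

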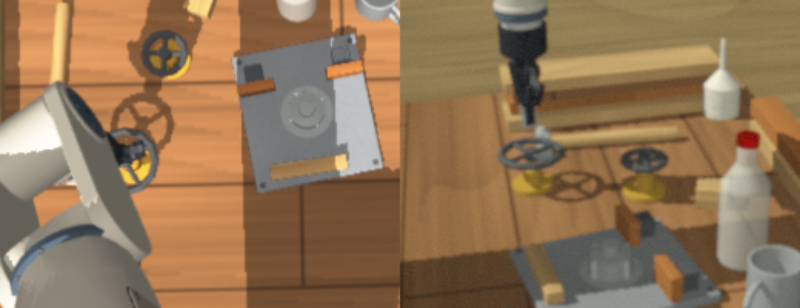

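Call:
{"name": "step_arm", "arguments": {
  "moves": [
    [[0, 0, 0], [0, 0, 0], -1],
    [[0, 0, 0], [0, 0, 0], -1],
    [[0, 0, 0], [0, 0, 0], -1],
    [[0, 0, 0], [0, 0, 0], -1],
    [[0, 0, 0], [0, 0, 0], -1],
    [[0, 0, 0], [0, 0, 0], -1],
    [[0, 0, 0], [0, 0, 0], -1],
    [[0, 0, 0], [0, 0, 0], -1]
  ]
}}

```text
clock: 10.9
eef_pos: [468.1, 323.9, 132.0]
tcp_rot: [3.142, -0.0, 0.204]
contact_force: [-0.6, -0.3, 0.2]
opening: -0.001
grasp_force: 0.0
```

Call:
{"name": "step_arm", "arguments": {
  "moves": [
    [[0, 0, 0], [0, 0, 0], -1],
    [[0, 0, 0], [0, 0, 0], -1],
    [[0, 0, 0], [0, 0, 0], -1],
    [[0, 0, 0], [0, 0, 0], -1],
    [[0, 0, 0], [0, 0, 0], -1],
    [[0, 0, 0], [0, 0, 0], -1],
    [[0, 0, 0], [0, 0, 0], -1],
    [[0, 0, 0], [0, 0, 0], -1]
  ]
}}

```text
clock: 11.7
eef_pos: [468.1, 324.0, 132.0]
tcp_rot: [3.142, 0.0, 0.204]
contact_force: [-0.1, -0.3, 0.1]
opening: -0.005
grasp_force: 0.0
```

The picture shows the fingertips (side crop about (530,120)) hovering above the larger wheel's hub (532,152). Now I'll raise and cross to behind the long lever.

Call:
{"name": "step_arm", "arguments": {
  "moves": [
    [[0, 0, 0], [0, 0, -0.2], -1],
    [[0, 0, 0], [0, 0, -0.4], -1],
    [[0, 0, 0], [0, 0, -0.55], -1],
    [[0, 0, 0], [0, 0, -0.55], -1],
    [[0, 0, 0], [0, 0, -0.55], -1]
  ]
}}

```text
clock: 12.2
eef_pos: [468.2, 324.0, 242.4]
tcp_rot: [-3.141, -0.001, 0.204]
contact_force: [-0.8, -0.6, -0.6]
opening: -0.004
grasp_force: 0.0
```

Call:
{"name": "step_arm", "arguments": {
  "moves": [
    [[0, 0, 0], [-0.08, 0.2, 0], -1],
    [[0, 0, 0], [-0.16, 0.4, 0], -1],
    [[0, 0, 0], [-0.24, 0.6, 0], -1],
    [[0, 0, 0], [-0.29, 0.725, 0], -1],
    [[0, 0, 0], [-0.29, 0.725, 0], -1],
    [[0, 0, 0], [-0.29, 0.725, 0], -1]
  ]
}}

```text
clock: 12.8
eef_pos: [440.2, 169.7, 241.0]
tcp_rot: [3.142, 0.002, 0.202]
contact_force: [0.4, -0.1, 0.1]
opening: 0.002
grasp_force: 0.0
```

Call:
{"name": "step_arm", "arguments": {
  "moves": [
    [[0, 0, 0], [-0.08, 0.2, 0], -1],
    [[0, 0, 0], [-0.16, 0.4, 0], -1],
    [[0, 0, 0], [-0.24, 0.6, 0], -1],
    [[0, 0, 0], [-0.29, 0.725, 0], -1],
    [[0, 0, 0], [-0.29, 0.725, 0], -1],
    [[0, 0, 0], [-0.29, 0.725, 0], -1]
  ]
}}

```text
clock: 13.4
eef_pos: [413.6, 16.9, 241.6]
tcp_rot: [-3.141, 0.0, 0.203]
contact_force: [1.1, 0.1, 0.1]
opening: 0.003
grasp_force: 0.0
```

Call:
{"name": "step_arm", "arguments": {
  "moves": [
    [[0, 0, 0], [-0.08, 0.2, 0], -1],
    [[0, 0, 0], [-0.16, 0.4, 0], -1],
    [[0, 0, 0], [-0.24, 0.6, 0], -1],
    [[0, 0, 0], [-0.29, 0.725, 0], -1],
    [[0, 0, 0], [-0.29, 0.725, 0], -1],
    [[0, 0, 0], [-0.29, 0.725, 0], -1]
  ]
}}

```text
clock: 14.0
eef_pos: [386.4, -136.5, 241.7]
tcp_rot: [-3.141, 0.0, 0.204]
contact_force: [0.1, -0.0, 0.4]
opening: 0.008
grasp_force: 0.0
```

Call:
{"name": "step_arm", "arguments": {
  "moves": [
    [[0, 0, 0], [-0.08, 0.2, 0], -1],
    [[0, 0, 0], [-0.16, 0.4, 0], -1],
    [[0, 0, 0], [-0.24, 0.6, 0], -1],
    [[0, 0, 0], [-0.29, 0.725, 0], -1],
    [[0, 0, 0], [-0.29, 0.725, 0], -1],
    [[0, 0, 0], [-0.29, 0.725, 0], -1]
  ]
}}

```text
clock: 14.6
eef_pos: [359.1, -289.9, 241.6]
tcp_rot: [-3.14, 0.0, 0.204]
contact_force: [-0.5, 0.5, -0.3]
opening: 0.001
grasp_force: 0.0
```

```bash
python3 -c "
from h import *
to([358,-292,123],0.2)"
```

```text
at [ 359.1 -289.9  241.6] rot [-3.14   0.     0.204] q6 0.68 F [-0.5  0.5 -0.3] t 14.6 op 0.0
shift [-0.008  0.01   0.593]
turn [-0.001  0.     0.005]
```

Call:
{"name": "step_arm", "arguments": {
  "moves": [
    [[0, 0, 0], [-0.01, 0.01, 0.2], -1],
    [[0, 0, 0], [-0.01, 0.01, 0.4], -1],
    [[0, 0, 0], [-0.01, 0.01, 0.5], -1],
    [[0, 0, 0], [-0.01, 0.01, 0.58], -1],
    [[0, 0, 0], [-0.01, 0.01, 0.59], -1],
    [[0, 0, 0], [-0.01, 0.01, 0.59], -1],
    [[0, 0, 0], [-0.01, 0.01, 0.59], -1]
  ]
}}

```text
clock: 15.3
eef_pos: [357.7, -293.1, 124.9]
tcp_rot: [3.141, -0.001, 0.205]
contact_force: [-0.5, 0.8, -0.3]
opening: 0.004
grasp_force: 0.0
```

Call:
{"name": "step_arm", "arguments": {
  "moves": [
    [[0, 0, 0], [0.08, 0, 0], -1],
    [[0, 0, 0], [0.14, 0, 0], -1],
    [[0, 0, 0], [0.2, 0, 0], -1],
    [[0, 0, 0], [0.26, 0, 0], -1],
    [[0, 0, 0], [0.32, 0, 0], -1],
    [[0, 0, 0], [0.38, 0, 0], -1],
    [[0, 0, 0], [0.43, 0, 0], -1],
    [[0, 0, 0], [0.43, 0, 0], -1]
  ]
}}

```text
clock: 16.1
eef_pos: [442.5, -275.8, 124.0]
tcp_rot: [3.141, -0.001, 0.205]
contact_force: [-0.5, -0.5, 0.2]
opening: 0.0
grasp_force: 0.0
```

```bash
python3 - <<'E'
from h import *
to([460,-271,123],0.2)
t=imaging.grab_frame('top');s=imaging.grab_frame('side')
cv2.imwrite('pics/push1.png',cv2.resize(np.hstack([t[230:350,360:520],s[270:430,200:413][:, :,:][:120*0+160:1,:] if 0 else s[290:410,220:380]]),(800,300))[:,:,::-1])
for c in('top','side'): print([(np.round(d['xy']),d['conf']) for d in imaging.mark_of(c,'long_lever_tip')])
E
```

```text
at [ 442.5 -275.8  124. ] rot [ 3.141e+00 -1.000e-03  2.050e-01] q6 0.81 F [-0.5 -0.5  0.2] t 16.1 op 0.0
shift [ 0.091 -0.006  0.005]
turn [ 0.    -0.001  0.006]
[(array([421., 278.]), 0.62)]
[]
```

View pics/push1.png

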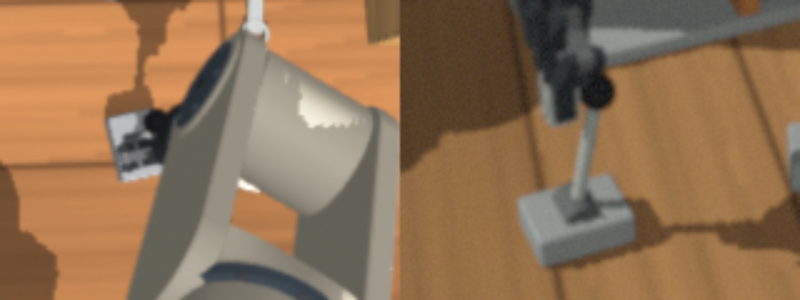

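The fingers are behind the ball (side crop (597,90)) and the lever is already past upright. Next I'll push gently to the stop.

Call:
{"name": "step_arm", "arguments": {
  "moves": [
    [[0, 0, 0], [0.03, 0, 0], -1],
    [[0, 0, 0], [0.05, 0, 0], -1],
    [[0, 0, 0], [0.07, 0, 0], -1],
    [[0, 0, 0], [0.07, 0, 0], -1],
    [[0, 0, 0], [0.07, 0, 0], -1]
  ]
}}

```text
clock: 16.8
eef_pos: [455.0, -273.1, 124.0]
tcp_rot: [3.141, -0.0, 0.204]
contact_force: [-0.5, -0.1, 0.5]
opening: -0.002
grasp_force: 0.0
```

Call:
{"name": "step_arm", "arguments": {
  "moves": [
    [[0, 0, 0], [0.01, 0, 0], -1],
    [[0, 0, 0], [0.02, 0, 0], -1],
    [[0, 0, 0], [0.02, 0, 0], -1],
    [[0, 0, 0], [0.02, 0, 0], -1]
  ]
}}

```text
clock: 17.2
eef_pos: [458.8, -272.3, 124.0]
tcp_rot: [3.141, -0.0, 0.204]
contact_force: [-0.6, 0.0, 0.2]
opening: -0.001
grasp_force: 0.0
```

Call:
{"name": "step_arm", "arguments": {
  "moves": [
    [[0, 0, 0], [0.01, 0, 0], -1],
    [[0, 0, 0], [0.015, 0, 0], -1],
    [[0, 0, 0], [0.015, 0, 0], -1]
  ]
}}

```text
clock: 17.5
eef_pos: [461.7, -271.7, 124.0]
tcp_rot: [3.142, -0.0, 0.204]
contact_force: [-1.0, 1.0, -1.3]
opening: 0.001
grasp_force: 0.1
```

```bash
python3 - <<'E'
from h import *
to([470,-271,123],0.2)
s=imaging.grab_frame('side')
cv2.imwrite('pics/push2.png',cv2.resize(s[290:410,220:380],(800,600))[:,:,::-1])
E
```

```text
at [ 461.7 -271.7  124. ] rot [ 3.142 -0.     0.204] q6 0.83 F [-1.   1.  -1.3] t 17.5 op 0.0
shift [0.041 0.005 0.005]
turn [ 0.    -0.     0.005]
```

View pics/push2.png

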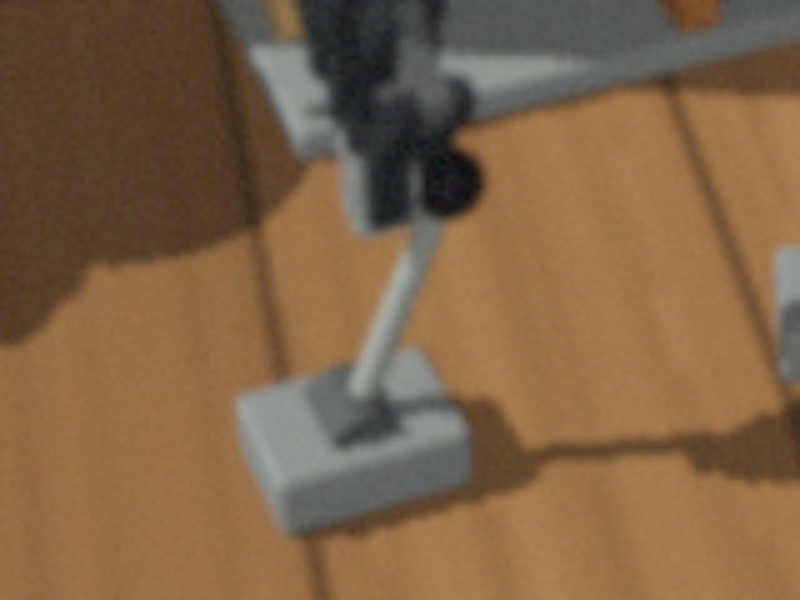

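The lever leans well over, with the ball at side pixel (310,326), but there's no stop force yet. I'll keep going in small steps until the force rises.

Call:
{"name": "step_arm", "arguments": {
  "moves": [
    [[0, 0, 0], [0.01, 0, 0], -1],
    [[0, 0, 0], [0.015, 0, 0], -1],
    [[0, 0, 0], [0.015, 0, 0], -1]
  ]
}}

```text
clock: 17.85
eef_pos: [462.9, -271.3, 123.8]
tcp_rot: [-3.141, 0.003, 0.205]
contact_force: [-7.4, -3.8, 2.8]
opening: 0.002
grasp_force: 4.6
```

Call:
{"name": "step_arm", "arguments": {
  "moves": [
    [[0, 0, 0], [0.01, 0, 0], -1],
    [[0, 0, 0], [0.01, 0, 0], -1],
    [[0, 0, 0], [0.01, 0, 0], -1]
  ]
}}

```text
clock: 18.15
eef_pos: [463.2, -271.1, 123.7]
tcp_rot: [-3.14, 0.006, 0.205]
contact_force: [-15.8, -7.3, 7.9]
opening: 0.002
grasp_force: 8.5
```

```bash
python3 - <<'E'
from h import *
to([470,-271,123],0.2)
print(atz('side',(310,326.4),114))
E
```

```text
at [ 463.2 -271.1  123.7] rot [-3.14   0.006  0.205] q6 0.84 F [-15.8  -7.3   7.9] t 18.15 op 0.0
shift [0.033 0.006 0.003]
turn [-0.002  0.008  0.006]
[ 487.17411618 -268.54083977  114.        ]
```

The force rises at the stop (about 17 N with no further travel), so the lever is fully over. I'll draw back and raise.

Call:
{"name": "step_arm", "arguments": {
  "moves": [
    [[0, 0, 0], [-0.05, 0, 0], -1],
    [[0, 0, 0], [-0.15, 0, 0], -1],
    [[0, 0, 0], [-0.3, 0, 0], -1],
    [[0, 0, 0], [-0.5, 0, 0], -1],
    [[0, 0, 0], [-0.5, 0, -0.2], -1],
    [[0, 0, 0], [-0.5, 0, -0.4], -1],
    [[0, 0, 0], [-0.5, 0, -0.6], -1],
    [[0, 0, 0], [-0.5, 0, -0.6], -1]
  ]
}}

```text
clock: 18.95
eef_pos: [371.0, -292.9, 249.2]
tcp_rot: [3.134, -0.006, 0.204]
contact_force: [0.4, -0.1, -0.1]
opening: 0.001
grasp_force: 0.0
```

```bash
python3 - <<'E'
from h import *
to([470,-271,123],0.2)
t=imaging.grab_frame('top');s=imaging.grab_frame('side')
cv2.imwrite('pics/end.png',cv2.resize(np.hstack([t[150:350,340:540],s[230:430,220:420]]),(800,400))[:,:,::-1])
E
```

```text
at [ 371.  -292.9  249.2] rot [ 3.134 -0.006  0.204] q6 0.7 F [ 0.4 -0.1 -0.1] t 18.95 op 0.0
shift [ 0.503 -0.012  0.634]
turn [ 0.009 -0.008  0.005]
```

View pics/end.png

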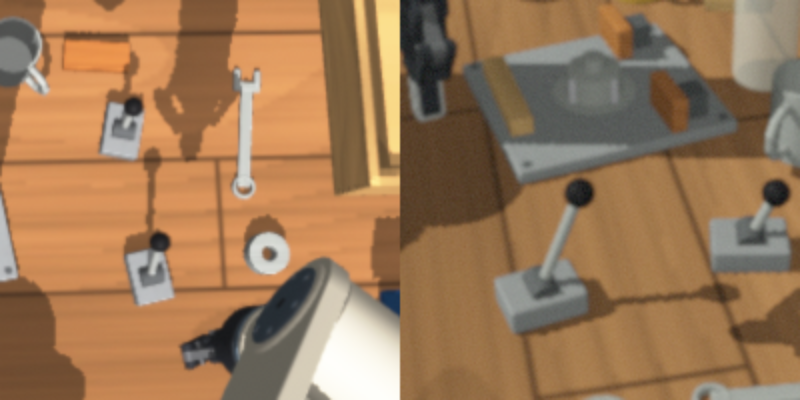

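The lever stands over: the ball is at top (420,271) and side (309,326), about 40 mm beyond the pivot. The other things are unmoved and the gripper is clear.

```bash
python3 -c "
from h import *
print(r.sign_off())"
```

```text
the job is handed in; nothing more can be done
None
```

I pointed at the cutter and then at the larger handwheel's hub for over two seconds each, pushed the longer lever to its far stop, drew back clear and handed the job in; I saw no contact with anything else, but sign-off returned no verdict.

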